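# Set the week-colour counter on the pricing bench to yellow

## Robot

A 6-joint arm with a two-finger parallel gripper is mounted at the origin on the work surface. World frame = base frame: x ahead of the robot, y to its left, z up, the work surface at z = 0. Lengths are in m, angles in rad, forces in N, time in s.
With the tool pointing down it reaches from about 0.3 to 0.825 m from the base axis. Payload 5.4 kg.
Tool frame: the origin (TCP) lies on the centre line of the jaws, within the pads' length; the fingertips stand 22 mm ahead of it and the grasp point (between the pads) lies 3 mm ahead of it; z points along the fingers, y is the direction in which the jaws open and shut (so a half turn about z gives the same grasp; the last joint's range is limited). The gripper opens to 92 mm and grips with 3 to 60 N. Pads are 20 mm wide; open, the fingers measure 128 mm over their backs; the gripper's body (75 mm by 189 mm) begins 69 mm behind the grasp point.
Start: joints at [-1.338, 0.158, 1.597, -0, 1.386, -0.21], TCP at [0.246, -0.52, 0.208] pointing down, gripper open.
Joint ranges: [-2.91, 2.91], [-0.94, 2.29], [0.18, 2.7], [-1.29, 4.43], [0.17, 2.64], [-3, 3]. Speed limits (rad/s): [2.57, 2.57, 3.14, 3.14, 3.14, 3.14].

## Interface

Orientations are given as a rotation vector (axis times angle).
In Python, from workcell import robot, viewer, workorder gives the robot as it stands.
- The arm moves only by the shell command python3 -m jog 'ROWS' [FORCE]. ROWS is JSON, a list of rows, each a list of 7 numbers: the shift along the tool's x, y, z in cm, then the turn, a rotation vector about the tool's x, y, z in degrees, then the opening, from 0 (shut) to 1 (fully open). In form: [[tx, ty, tz, wx, wy, wz, claw], ...]. A call has 1 to 8 rows; each row is the pose to reach, as a shift and turn from the pose measured when the call began, along the tool's axes at that moment; what a row does not reach only later rows make up. A row lasts 1/8 s, in which the tool goes at most 62.5 mm and 10.7 degrees, less where a joint would pass 70% of its speed; a pose out of reach is approached as far as the arm can. A call with a gripper value outside its range is refused whole. The fingers move at their own pace and stop on an object; FORCE is the grip in N (left out, the last holds). Time passes only in rows, so rows that repeat a pose let the fingers close. It gives the time, the measured TCP pose, the force and the opening at its end, in the units of the state.
- robot.observe(): the state, without advancing time (a new reading comes with each control period).
- viewer.read_camera(name): name is "scene" or "top" or "wrist"; returns a dict with "color" (480x640x3 uint8, red, green, blue), "depth" (480x640 float32, m along the optical axis (not along the pixel's ray), 0 where there is no reading), "K" (3x3 intrinsics, pixels), "world_to_cam" (4x4, takes a point from world to camera coordinates). Camera axes: x right, y down, z forward; pixel columns grow to the right and rows downward; lengths in m; the calibration is good to about 2 mm. A picture is of the moment at which its call begins.
- workorder.sign_off(): hands the job in, once; it reports no verdict.
The state is a dict: "t": time; "q": joint angles; "joint_vel": joint speeds; "joint_torque": joint torques, N m; "eef_pos": TCP position; "tool_rot": TCP orientation; "force": force on the tool from outside, world axes, zero at the start; "torque": the same for the moment, N m; "grip_width": opening from 0.0 (shut) to 1.0 (fully open).
Only numpy, scipy, OpenCV 4.12 (cv2) and the standard library are available. Lean on these libraries where they do the work, as an engineer would, in place of code of your own. Each camera call takes 0.05 s, during which the arm holds its last target.

## Task

The week-colour counter on the thrift-shop sorting bench is behind: with a fingertip, flick the edge of its thumbwheel forward, the way the white arrow on its base points, click by click until the yellow paddle stands upright between the white pointers. Let the wheel rest for a moment on green, the colour just before, then give it the last click, and do not run past yellow. Do not shove or lift the counter, and leave the crockery and the other things standing as they are.

Things in the scene. Friction and masses are not known exactly. Their poses are not given: they have to be found in the camera images.
- counter: week counter: loose, heavy (2 to 3 kg) dark steel base plate 160 x 90 x 12 mm with two grey cheeks that carry a thumbwheel. Origin on the bench straight below the wheel's axle; z up; x is forward, along the white arrow on the plate (plate reaches 65 mm behind and 95 mm ahead of the origin); y along the axle. Its x lies within 0.6 rad of world x
- axle (a point): centre of the thumbwheel, on its level axle, 66 mm above the bench. Wheel: black drum of 26 mm radius, 30 mm wide, with five radial paddles every 72 degrees, 30 mm wide, 8 mm thick, reaching 50 mm from the axle. Round the drum, forward from yellow: green, blue, white, red
- pointer (a point): point midway between the tops of the two white pointers, 86 mm above the bench, straight above the axle; the upright paddle stands between them. The pointers are on the cheeks, which lie 20 to 28 mm either side of the wheel's mid-plane and are 78 mm high within 23 mm fore and aft of the axle, 58 mm high out to 44 mm
- top (a point): top edge of whichever paddle is upright, 116 mm above the bench. A shut fingertip reaching 13 to 16 mm below this and starting just behind the paddle, pushes it forward; when the leading face of the fingertip is about 26 mm ahead of the axle the wheel snaps ahead: one click. Stop by 45 mm. The next paddle has come up behind the finger: lift straight up before going back
- week_wheel (a joint): wheel angle (rad), positive forward (its top moves along counter x). 0: yellow upright; -1.257 green; -2.513 blue; -3.770 white; -5.027 red; 1.257 red again (one too far). Starts on blue, white or red; a stop bars turning back past that red. A detent holds it at each 1.257 rad: about 5 N at a paddle's end starts a click; past half a click it snaps the rest of the way
- mug: bystander: white ceramic mug, 80 mm across, 90 mm high, stands beside the counter. Origin at the centre of its underside
- tumbler: bystander: clear glass tumbler, 68 mm across, 80 mm high, stands on the other side of the counter. Origin at the centre of its underside
- casserole: bystander: olive-green lidded casserole, 156 mm across (192 mm over its ears), 118 mm high with its knob. Origin at the centre of its underside
- brown_bowl: bystander: dark brown bowl, 140 mm across, 55 mm high. Origin at the centre of its underside
- brass_pot: bystander: brass pot, 88 mm across, 80 mm high. Origin at the centre of its underside
- wood_spoon: bystander: wooden spoon, 240 mm long, lying flat. Origin on its underside, about midway along it
- tag_block: bystander: block of blank white paper tags, 90 x 60 x 25 mm, beyond the counter. Origin at the centre of its underside

How it is judged:
On the way, in this order (a step that is already met when the one before it is completed fails the run):
1. the wheel has come to rest on green, one click before yellow (value of joint week_wheel between -1.4066 and -1.1066 rad), for 0.2 s.
2. the wheel has come to rest on yellow (value of joint week_wheel between -0.15 and 0.15 rad), for 0.2 s.
At the end, for the whole second after the job is handed in: the wheel rests in the yellow click (within 0.15 rad of 0), after having rested at least 0.2 s on green; the counter stands flat; it and all bystanders are within 25 mm of where they stood (all of step 2 and velocity of joint week_wheel between -0.1 and 0.1 rad/s and angle between counter's own z axis and vertical below 0.05 rad and height (world z) of counter below 0.006 m and distance of each of counter, mug, tumbler, casserole, brown_bowl, brass_pot, wood_spoon, tag_block from where it was at the start of the episode below 0.025 m); the robot touches nothing.
It fails at once if the wheel was run past yellow (more than half a click) (value of joint week_wheel above 0.7 rad).
It fails at once if the counter was shoved more than 25 mm (distance of counter from where it was at the start of the episode above 0.025 m).
It fails at once if the counter was lifted or tipped (height (world z) of counter above 0.008 m or angle between counter's own z axis and vertical above 0.15 rad).
It fails at once if a bystander was moved more than 25 mm, lifted or knocked over (distance of any of mug, tumbler, casserole, brown_bowl, brass_pot, wood_spoon, tag_block from where it was at the start of the episode above 0.025 m or height (world z) of any of mug, tumbler, casserole, brown_bowl, brass_pot, wood_spoon, tag_block above 0.015 m or angle between any of mug, tumbler, casserole, brown_bowl, brass_pot, wood_spoon, tag_block's own z axis and vertical above 0.35 rad).
It also fails if it takes over 54 s, if anything falls off the work surface, if the arm or the gripper's body presses on something with over 40 N, if the wrist force passes 120 N, or if a joint passes its speed limit or range.

## Working session

There is one attempt and no reset: what is moved stays moved. The work goes in short steps, Python scripts to look and compute and a shell command to move; the robot and the scene stay as the last step left them, time stands still between calls to the robot, and variables do not carry over. Pictures are saved under pics/ and viewed, and the job is handed in when it is done.

```bash
mkdir -p pics; ls
python3 - <<'E'
from workcell import robot, viewer
import cv2,numpy as np
print(robot.observe())
for n in("scene","top"):
    d=viewer.read_camera(n);cv2.imwrite(f"pics/{n}0.png",d["color"][:,:,::-1]);np.savez(f"pics/{n}0.npz",**d)
    print(n,d["K"],d["world_to_cam"])
E
```

```text
pics
{'t': 0.0, 'q': array([-1.33812739e+00,  1.59015058e-01,  1.59820779e+00,  2.14347454e-05,
        1.38622131e+00, -2.10098672e-01]), 'joint_vel': array([ 0.002692  , -0.00147487, -0.00141578,  0.00142395, -0.00029128,
        0.00108333]), 'joint_torque': array([ 1.45275997e-03, -3.85570943e+01, -3.22110701e+01,  7.03173224e-02,
        3.77198006e-02, -1.39459780e-04]), 'eef_pos': array([ 0.24619273, -0.51892801,  0.20705028]), 'tool_rot': array([-3.06311553e+00, -6.89417852e-01, -2.69509586e-07]), 'force': array([-0.01126893,  0.85823674, -0.02637364]), 'torque': array([-0.0005308 ,  0.0162986 , -0.03782823]), 'grip_width': 0.996899596767526}
scene [[514.08959122   0.         318.26191253]
 [  0.         514.08959122 233.60708634]
 [  0.           0.           1.        ]] [[-0.86019785  0.50993705 -0.00488541  0.49971183]
 [ 0.43504866  0.72880518 -0.52874916 -0.20335398]
 [-0.26606828 -0.45695428 -0.84876407  1.4520965 ]
 [ 0.          0.          0.          1.        ]]
top [[543.31841375   0.         320.82530634]
 [  0.         543.31841375 248.31847755]
 [  0.           0.           1.        ]] [[-0.02951441 -0.9995396  -0.00703523 -0.00222417]
 [-0.99483226  0.03005801 -0.09698084  0.57087341]
 [ 0.09714765  0.00413654 -0.99526138  1.15916025]
 [ 0.          0.          0.          1.        ]]
```

View pics/scene0.png

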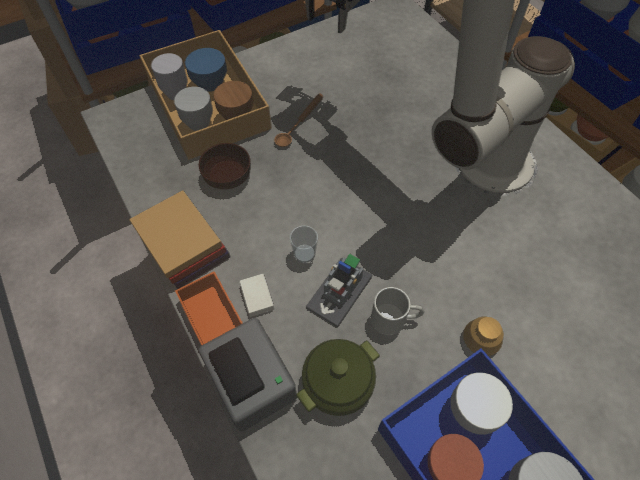

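View pics/top0.png

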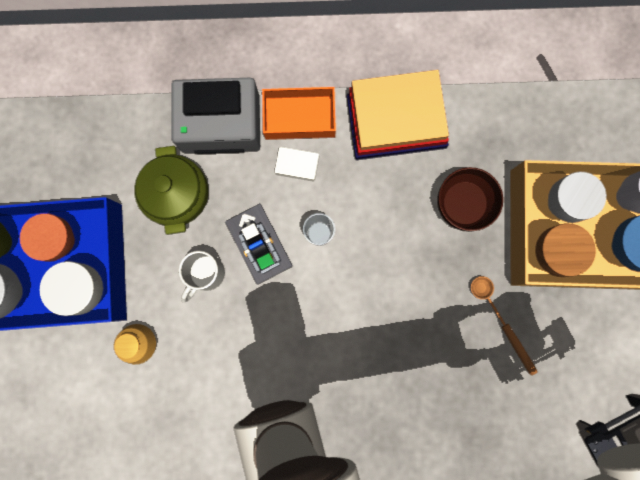

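Run:
```python
import cv2,numpy as np
a=cv2.imread("pics/top0.png")[195:295,210:345];b=cv2.imread("pics/scene0.png")[235:335,290:390]
cv2.imwrite("pics/c1.png",cv2.resize(a,None,fx=5.5,fy=5.5,interpolation=cv2.INTER_CUBIC));cv2.imwrite("pics/c2.png",cv2.resize(b,None,fx=5,fy=5,interpolation=cv2.INTER_CUBIC))
```

```text
(no output)
```

View pics/c1.png

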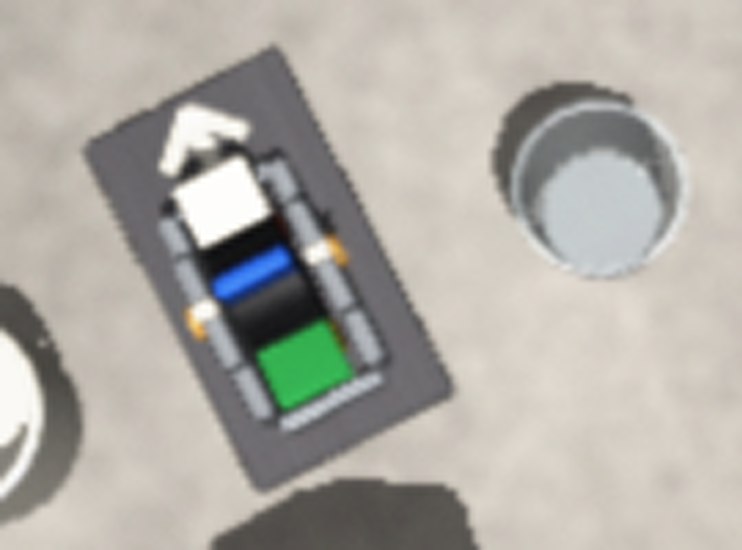

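View pics/c2.png

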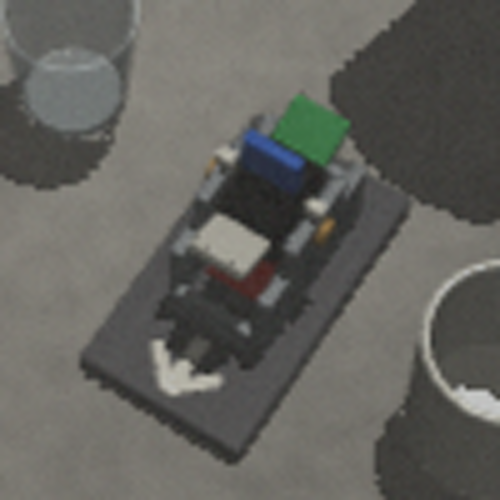

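The top view shows blue upright (about pixel 256,245), white ahead of it and green behind, so two clicks are needed. The arrow points up and to the left in the picture. Next I measure the pose.

```bash
cat > h.py <<'E'
import numpy as np,cv2
def ray(d,uv,z):
    K=d["K"];T=d["world_to_cam"];R=T[:3,:3];c=-R.T@T[:3,3]
    r=R.T@np.linalg.inv(K)@np.array([uv[0],uv[1],1.]);return c+r*(z-c[2])/r[2]
E
python3 - <<'E'
from h import *
t=dict(np.load("pics/top0.npz"));s=dict(np.load("pics/scene0.npz"))
cr=[(83,150),(275,45),(453,395),(263,492)] # FL, FR, BR, BL
P=[ray(t,(210+(u+.5)/5.5-.5,195+(v+.5)/5.5-.5),.012) for u,v in cr]
cs=[(80,365),(236,462),(410,205)] 
Q=[ray(s,(290+(u+.5)/5-.5,235+(v+.5)/5-.5),.012) for u,v in cs]
P=np.array(P);print("plate top",P);print("plate scene",np.array(Q))
ax=(P[0]+P[1]-P[2]-P[3]);yaw=np.arctan2(ax[1],ax[0]);f=np.array([np.cos(yaw),np.sin(yaw)])
print("yaw",yaw,"len",np.linalg.norm(ax)/2, "side",np.linalg.norm(P[0]-P[1]),"origin",P.mean(0)[:2]-.015*f)
# fit depth check & blue
for d,n in((t,"top"),(s,"scene")):
    h=cv2.cvtColor(d["color"],cv2.COLOR_RGB2HSV);m=(h[...,0]>100)&(h[...,0]<130)&(h[...,1]>140)&(h[...,2]>60)
    box=np.zeros_like(m); 
    if n=="top":box[195:295,225:300]=1
    else:box[250:335,300:380]=1
    m&=box;v,u=np.nonzero(m)
    r=cv2.minAreaRect(np.c_[u,v].astype(np.float32));print(n,len(u),r)
    for b in cv2.boxPoints(r):
        print(" ",ray(d,b,.116), d["depth"][int(b[1]),int(b[0])])
    print("  c",ray(d,r[0],.116))
# heights in depth: plate & items
K=t["K"];T=t["world_to_cam"]
vv,uu=np.mgrid[:480,:640];z=t["depth"];X=np.stack([(uu-K[0,2])/K[0,0]*z,(vv-K[1,2])/K[1,1]*z,z],-1)
W=(X-T[:3,3])@T[:3,:3]
m=(abs(W[...,2]-.012)<.003)&(uu>220)&(uu<300)&(vv>195)&(vv<290)
print(m.sum(), W[m].mean(0))
for (u,v) in [(199,270),(318,230),(300,160),(180,185)]: print(W[v,u])
np.save("pics/W.npy",W)
E
```

```text
plate top [[0.63772339 0.19306963 0.012     ]
 [0.67839125 0.11449933 0.012     ]
 [0.53391017 0.04568122 0.012     ]
 [0.49731907 0.12267155 0.012     ]]
plate scene [[0.68483312 0.11713401 0.012     ]
 [0.64730246 0.1955489  0.012     ]
 [0.5050138  0.12634758 0.012     ]]
yaw 0.45454612383726006 len 0.15854087805014175 side 0.08847127637763368 origin [0.57335907 0.11239462]
top 90 ((255.70004272460938, 244.40003967285156), (5.813776969909668, 15.205260276794434), 63.43495178222656)
  [0.57275435 0.12835005 0.116     ] 1.1722833
  [0.58577268 0.10054762 0.116     ] 1.143424
  [0.57501778 0.09548196 0.116     ] 1.1223266
  [0.56202326 0.12326279 0.116     ] 1.1746378
  c [0.57388602 0.11191663 0.116     ]
scene 30 ((344.2594299316406, 264.53302001953125), (11.65542984008789, 2.4282145500183105), 29.05460548400879)
  [0.5877919  0.10185705 0.116     ] 1.1967616
  [0.58265864 0.09860788 0.116     ] 1.197475
  [0.57077238 0.12245572 0.116     ] 1.1480287
  [0.57590049 0.12562462 0.116     ] 1.1486847
  c [0.57926404 0.11217829 0.116     ]
1324 [0.59432627 0.12151236 0.01175028]
[0.53281673 0.25364125 0.00121316]
[ 0.61431143 -0.01406191  0.00311193]
[0.77032827 0.02134414 0.02230844]
[0.70554285 0.27030993 0.09535966]
```

```bash
python3 -m jog '[[3,-2.4,0,0,0,0,0],[7,-5.6,0,0,0,0,0],[11,-8.7,0,0,0,0,0],[15,-11.8,0,0,0,0,0],[19,-15,0,0,0,0,0],[23,-18.1,0,0,0,0,0],[26,-20.5,0,0,0,-0.7,0],[28,-22,0,0,0,-0.7,0]]' 20
```

```text
t: 1.1
eef_pos: [0.4052, -0.1983, 0.2072]
tool_rot: [-3.058, -0.711, 0.0]
force: [0.3, -0.6, -0.2]
grip_width: 0.152
```

```bash
python3 -m jog '[[4,-3,0,0,0,0,0],[8,-6.1,0,0,0,0,0],[12,-9.2,0,0,0,0,0],[16,-12.2,0,0,0,0,0],[20,-15.3,0,0,0,0,0],[24,-18.3,0,0,0,0,0],[26.8,-20.4,0,0,0,0,0],[26.8,-20.4,0,0,0,0,0]]'
python3 - <<'E'
from workcell import robot, viewer
import cv2,numpy as np
o=robot.observe();print(o["eef_pos"],o["tool_rot"],o["joint_vel"].round(3))
for n in("wrist","top","scene"):
    d=viewer.read_camera(n);cv2.imwrite(f"pics/{n}1.png",d["color"][:,:,::-1]);np.savez(f"pics/{n}1.npz",**d)
E
```

```text
t: 2.1
eef_pos: [0.5558, 0.1047, 0.207]
tool_rot: [-3.056, -0.715, 0.002]
force: [0.2, -0.3, 0.3]
grip_width: 0.001
[0.55584301 0.10471667 0.20702444] [-3.05616864e+00 -7.15278106e-01  2.19950594e-03] [-0.048 -0.028  0.033 -0.02   0.005 -0.02 ]
```

View pics/wrist1.png

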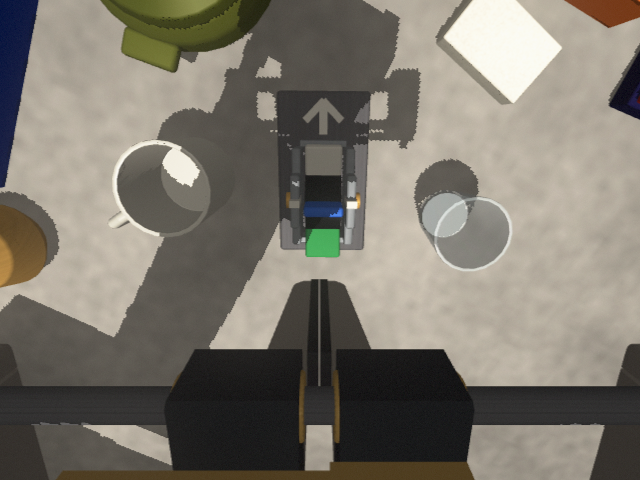

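View pics/scene1.png

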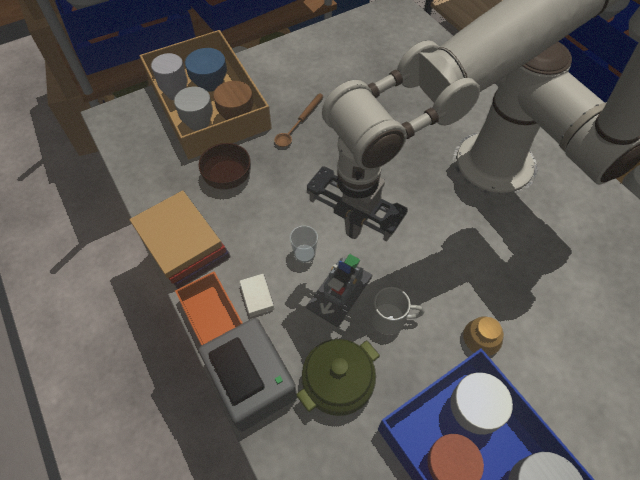

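The wrist view shows the shut tips at about (319,280), in line with the wheel. The blue paddle is at about (324,209) and the plate corners run from (278,92) to (364,250). I refine from this.

Run:
```python
from h import *
d=dict(np.load("pics/wrist1.npz"))
tcp=np.array([.5558,.1047]);a=2*np.arctan2(.7153,3.0562);f=np.array([np.cos(a),np.sin(a)]);l=np.array([-f[1],f[0]])
print("a",a)
h=cv2.cvtColor(d["color"],cv2.COLOR_RGB2HSV);m=(h[...,0]>100)&(h[...,0]<130)&(h[...,1]>140)
m[:190]=0;m[235:]=0;m[:,:295]=0;m[:,355:]=0
v,u=np.nonzero(m);print(u.min(),u.max(),v.min(),v.max(),np.c_[np.arange(195,235),m.sum(1)[195:235]].T)
def rel(p):return p[:2],(p[:2]-tcp)@f,(p[:2]-tcp)@l
for uv in [(u.min(),v.min()),(u.max(),v.min()),((u.min()+u.max())/2,(v.min()+v.max())/2)]:print(rel(ray(d,uv,.116)))
for uv in [(278,92),(370,92),(364,250),(281,250)]:print("plate",rel(ray(d,uv,.012)))
for uv in [(292,200),(354,200)]:print("ptr",rel(ray(d,uv,.086)))
T=d["world_to_cam"];print(-T[:3,:3].T@T[:3,3],T[2,:3])
cr=cv2.resize(d["color"][80:290,250:400,::-1],None,fx=3.5,fy=3.5,interpolation=cv2.INTER_CUBIC)[:600];cv2.imwrite("pics/c3.png",cr[:600])
```

```text
a 0.45982073669126705
304 342 202 216 [[195 196 197 198 199 200 201 202 203 204 205 206 207 208 209 210 211 212
  213 214 215 216 217 218 219 220 221 222 223 224 225 226 227 228 229 230
  231 232 233 234]
 [  0   0   0   0   0   0   0  20  29  23  25  25  37  38  39  39  39  38
   39  38  38  36   0   0   0   0   0   0   0   0   0   0   0   0   0   0
    0   0   0   0]]
(array([0.57728159, 0.12779144]), np.float64(0.029498029464853477), np.float64(0.011159720564570753))
(array([0.58986213, 0.1024369 ]), np.float64(0.029519833655753978), np.float64(-0.017144380661129804))
(array([0.57881794, 0.11273622]), np.float64(0.02419348346822871), np.float64(-0.003013558252755806))
plate (array([0.64144956, 0.19078033]), np.float64(0.1149546863350794), np.float64(0.0391291441508641))
plate (array([0.68021771, 0.11253002]), np.float64(0.11496956528948753), np.float64(-0.04819828542505436))
plate (array([0.53852763, 0.04226513]), np.float64(-0.04318613866969967), np.float64(-0.04828462418129988))
plate (array([0.49880945, 0.12225259]), np.float64(-0.04328143868306538), np.float64(0.04102112534072176))
ptr (array([0.56853297, 0.13596272]), np.float64(0.025284422170592846), np.float64(0.022364793239004782))
ptr (array([0.59132032, 0.09003626]), np.float64(0.025323309159375), np.float64(-0.028904123636132616))
[0.62949944 0.14071274 0.38387712] [-0.26259605 -0.12791094 -0.95639014]
```

View pics/c3.png

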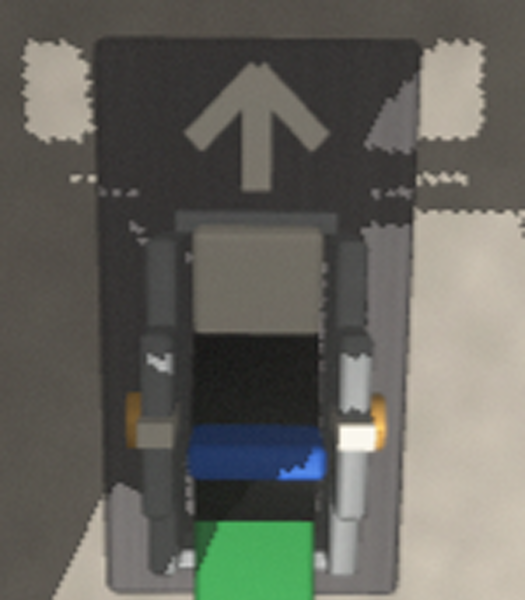

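```bash
python3 -m jog '[[0,0.35,2,0,0,0,0],[0,0.35,4,0,0,0,0],[0,0.35,6,0,0,0,0],[0,0.35,7.4,0,0,0,0],[0,0.35,8.3,0,0,0,0],[0,0.35,8.3,0,0,0,0],[0,0.35,8.3,0,0,0,0]]'
python3 - <<'E'
from workcell import robot, viewer
import cv2,numpy as np
o=robot.observe();print(o["eef_pos"],o["force"])
for n in("wrist","scene"):
    d=viewer.read_camera(n);cv2.imwrite(f"pics/{n}2.png",d["color"][:,:,::-1])
E
```

```text
t: 3.12
eef_pos: [0.5573, 0.0991, 0.1252]
tool_rot: [-3.059, -0.71, 0.0]
force: [-0.1, -0.6, 0.3]
grip_width: 0.005
[0.55729477 0.09909082 0.12517036] [-0.13358518 -0.57424878  0.33170345]
```

View pics/wrist2.png

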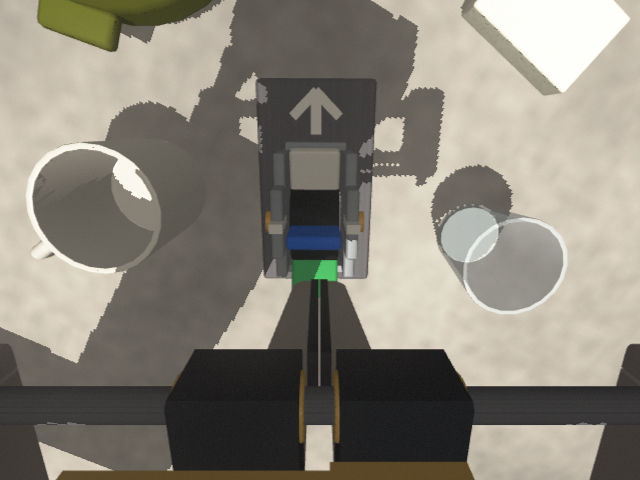

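The tip at (318,280) is behind the blue paddle (314,236) and nearly centred. I push in two stages.

```bash
python3 -m jog '[[0,-0.15,0.15,0,0,0,0],[0.5,-0.15,0.15,0,0,0,0],[1.0,-0.15,0.15,0,0,0,0],[1.5,-0.15,0.15,0,0,0,0],[2.0,-0.15,0.15,0,0,0,0],[2.5,-0.15,0.15,0,0,0,0]]'
python3 - <<'E'
from workcell import robot, viewer
import cv2,numpy as np
o=robot.observe();print(o["eef_pos"],o["force"])
for n in("wrist","scene"):
    d=viewer.read_camera(n);cv2.imwrite(f"pics/{n}3.png",d["color"][:,:,::-1])
E
```

```text
t: 3.98
eef_pos: [0.5795, 0.1117, 0.1237]
tool_rot: [-3.058, -0.71, -0.0]
force: [0.3, 0.3, 0.2]
grip_width: 0.006
[0.57945094 0.11173591 0.12368197] [0.32784485 0.28162815 0.15148093]
```

View pics/wrist3.png

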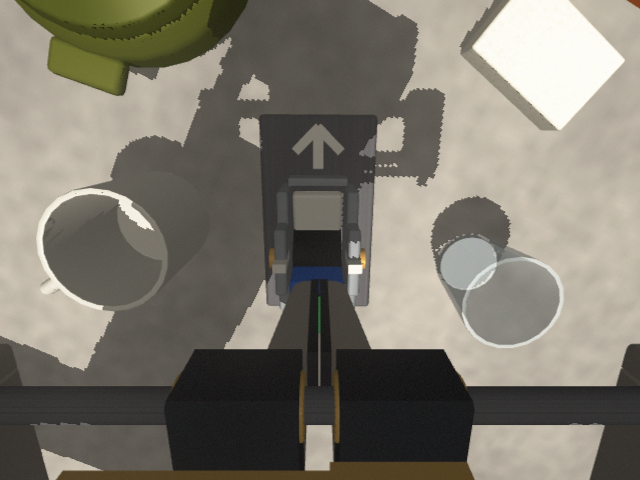

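Run:
```python
from workcell import robot, viewer
from h import *
o=robot.observe();d=viewer.read_camera("wrist");R=cv2.Rodrigues(o["tool_rot"])[0]
for x in(-10,0,10):
  for z in (0,22):
    p=o["eef_pos"]+R@np.array([x*1e-3,0,z*1e-3]);c=d["world_to_cam"]@np.r_[p,1];q=d["K"]@c[:3];print(x,z,q[:2]/q[2],c[2])
print("depth",[round(float(d["depth"][r,311]),3) for r in range(260,350,5)])
s=viewer.read_camera("scene")
cv2.imwrite("pics/c4.png",cv2.resize(s["color"][190:330,270:420,::-1],None,fx=4,fy=4,interpolation=cv2.INTER_CUBIC))
cv2.imwrite("pics/c5.png",cv2.resize(d["color"][160:320,240:400,::-1],None,fx=3.6,fy=3.6,interpolation=cv2.INTER_CUBIC))
```

```text
-10 0 [318.63298392 307.15320368] 0.1960080691485328
-10 22 [318.61711197 289.83789211] 0.21705339697930215
0 0 [318.63663804 290.11296377] 0.19309423489620092
0 22 [318.620191   274.23672998] 0.21413956272697032
10 0 [318.64040413 272.55056243] 0.1901804006438691
10 22 [318.62335497 258.20513543] 0.21122572847463844
depth [0.223, 0.223, 0.217, 0.209, 0.182, 0.176, 0.171, 0.166, 0.161, 0.156, 0.151, 0.148, 0.144, 0.141, 0.137, 0.134, 0.13, 0.128]
```

View pics/c4.png

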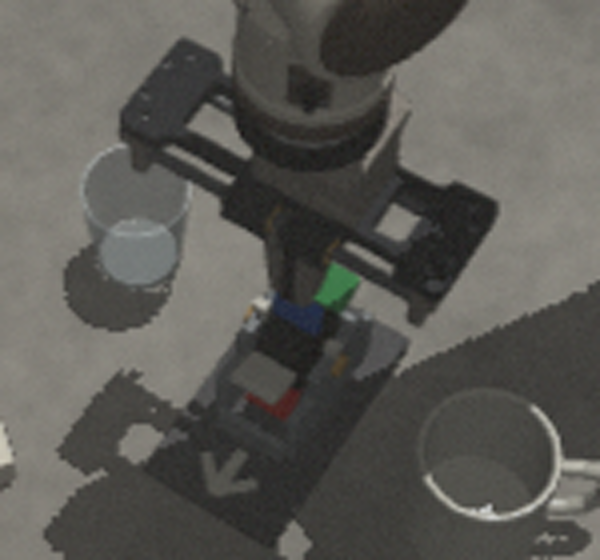

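View pics/c5.png

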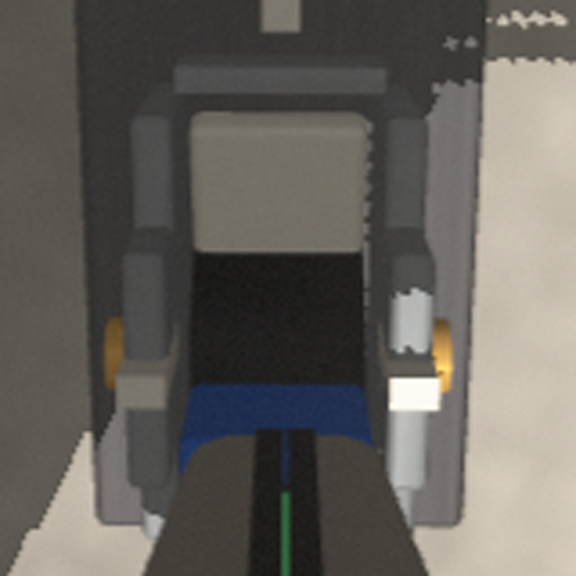

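Run:
```python
from workcell import robot, viewer
from h import *
o=robot.observe();d=viewer.read_camera("wrist");R=cv2.Rodrigues(o["tool_rot"])[0];T=d["world_to_cam"]
print(o["t"])
for u in(311,324,298):
  for r in range(255,345,4):
    z=float(d["depth"][r,u]);c=np.linalg.inv(d["K"])@[u,r,1]*z;w=T[:3,:3].T@(c-T[:3,3]);p=R.T@(w-o["eef_pos"])
    print(u,r,(p*1000).round(1),"worldz",round(w[2],4),d["color"][r,u])
```

```text
4.175
311 255 [ 8.  -4.6 33.1] worldz 0.0905 [33 32 30]
311 259 [ 5.2 -4.7 33.7] worldz 0.0899 [31 30 28]
311 263 [ 2.8 -4.7 33.3] worldz 0.0904 [33 33 31]
311 267 [ 2.  -4.6 28.6] worldz 0.0951 [33 46 79]
311 271 [ 2.  -4.5 22. ] worldz 0.1017 [34 47 81]
311 275 [ 2.4 -4.3 15.1] worldz 0.1086 [30 45 81]
311 279 [ 9.1 -3.9 -6.4] worldz 0.1301 [34 37 51]
311 283 [  9.5  -3.7 -12.3] worldz 0.136 [39 38 36]
311 287 [  9.5  -3.7 -17. ] worldz 0.1406 [34 32 31]
311 291 [  9.4  -3.6 -21.3] worldz 0.145 [30 30 29]
311 295 [  9.3  -3.5 -25.3] worldz 0.149 [31 31 28]
311 299 [  9.2  -3.4 -29.2] worldz 0.1528 [32 30 30]
311 303 [  9.3  -3.3 -33.4] worldz 0.1571 [33 33 33]
311 307 [  9.3  -3.3 -37.1] worldz 0.1607 [28 27 25]
311 311 [  9.8  -3.2 -41.5] worldz 0.1652 [27 24 26]
311 315 [  9.6  -3.1 -44.6] worldz 0.1682 [29 27 26]
311 319 [  9.3  -3.1 -47.2] worldz 0.1709 [28 29 25]
311 323 [  9.3  -3.  -50.3] worldz 0.174 [30 30 28]
311 327 [  9.1  -3.  -53.1] worldz 0.1767 [29 27 28]
311 331 [  9.4  -2.9 -56.4] worldz 0.1801 [27 25 26]
311 335 [  9.9  -2.8 -60. ] worldz 0.1836 [29 31 27]
311 33
[... 1812 characters left out ...]
35 [66 61 55]
298 295 [  8.9  -9.5 -24.6] worldz 0.1483 [66 61 56]
298 299 [  9.5  -9.2 -29.9] worldz 0.1536 [67 63 56]
298 303 [  8.8  -9.  -32.4] worldz 0.1561 [69 65 58]
298 307 [  9.   -8.8 -36.5] worldz 0.1602 [68 63 57]
298 311 [  9.7  -8.6 -41.3] worldz 0.165 [66 62 57]
298 315 [  9.   -8.5 -43.4] worldz 0.1671 [68 64 58]
298 319 [  9.4  -8.2 -47.4] worldz 0.171 [66 61 55]
298 323 [  9.9  -8.  -51.5] worldz 0.1752 [66 62 56]
298 327 [  9.5  -7.9 -53.8] worldz 0.1775 [68 64 58]
298 331 [  9.7  -7.7 -57. ] worldz 0.1806 [66 62 57]
298 335 [ 10.4  -7.5 -60.8] worldz 0.1845 [65 62 55]
298 339 [  9.9  -7.4 -62.7] worldz 0.1863 [65 61 54]
298 343 [  9.8  -7.3 -65. ] worldz 0.1887 [69 64 58]
```

Run:
```python
from workcell import robot, viewer
from h import *
o=robot.observe();R=cv2.Rodrigues(o["tool_rot"])[0]
for n in("scene",):
  d=viewer.read_camera(n);T=d["world_to_cam"]
  vv,uu=np.mgrid[:480,:640];z=d["depth"];X=np.stack([(uu-d["K"][0,2])/d["K"][0,0]*z,(vv-d["K"][1,2])/d["K"][1,1]*z,z],-1)
  W=(X-T[:3,3])@T[:3,:3];P=(W-o["eef_pos"])@R*1000
  for u in (341,345,348):
    for r in range(240,276,2):print(u,r,P[r,u].round(1),W[r,u,2].round(4),d["color"][r,u])
  c=T@np.r_[o["eef_pos"]+R@[0.01,0,.022],1];q=d["K"]@c[:3];print(q[:2]/q[2])
```

```text
341 240 [  23.3   -1.  -129.9] 0.2535 [36 34 31]
341 242 [  11.5    5.3 -100.1] 0.2237 [37 40 37]
341 244 [  22.5   -1.1 -113.3] 0.2369 [44 41 39]
341 246 [  29.7   -5.3 -119.6] 0.2432 [41 41 39]
341 248 [  33.    -7.4 -118.3] 0.242 [40 39 39]
341 250 [  33.4   -7.9 -111.4] 0.2351 [42 38 40]
341 252 [  32.3   -7.6 -101.6] 0.2252 [36 36 32]
341 254 [ 10.8   3.9 -50.8] 0.1745 [37 37 36]
341 256 [ 10.    4.  -40.8] 0.1644 [37 37 35]
341 258 [ 11.2   3.  -34.8] 0.1584 [41 38 37]
341 260 [ 10.8   3.  -25.3] 0.149 [33 37 35]
341 262 [ 11.7   2.1 -18.6] 0.1422 [32 31 30]
341 264 [10.   2.8 -6.2] 0.1299 [37 39 42]
341 266 [ 2.8  6.3 17.7] 0.1059 [43 49 66]
341 268 [ 2.8  6.  26.8] 0.0968 [32 40 59]
341 270 [ 1.8  6.2 38.5] 0.0852 [34 37 37]
341 272 [ 8.2  2.4 34.1] 0.0895 [37 35 34]
341 274 [13.4 -0.8 32.2] 0.0914 [38 35 33]
345 240 [  21.7   -9.1 -134.9] 0.2585 [48 48 47]
345 242 [  23.8  -10.5 -131.4] 0.2551 [32 31 29]
345 244 [  21.4   -9.6 -119.5] 0.2432 [37 38 39]
345 246 [  24.6  -11.6 -118.1] 0.2418 [35 34 37]
345 248 [  27.5  -13.5 -116.1] 0.2398 [39 37 35]
345 250 [  32.3  -16.4 -11
[... 742 characters left out ...]
 0.2432 [37 36 35]
348 248 [  25.9  -19.4 -119.2] 0.2429 [38 38 38]
348 250 [  30.5  -22.1 -120.5] 0.2442 [37 40 38]
348 252 [  32.4  -23.5 -116.7] 0.2404 [39 40 40]
348 254 [  32.9  -24.1 -109.9] 0.2336 [40 41 39]
348 256 [  32.   -24.  -100.4] 0.2241 [41 41 42]
348 258 [ 10.3 -13.3 -49.3] 0.173 [57 54 50]
348 260 [  9.8 -13.5 -40. ] 0.1637 [57 55 52]
348 262 [  9.7 -13.9 -31.3] 0.155 [55 53 48]
348 264 [  3.9 -11.4 -11. ] 0.1347 [55 82 60]
348 266 [  0.9 -10.3   4. ] 0.1197 [34 44 67]
348 268 [  3.8 -12.2   6.9] 0.1168 [41 50 77]
348 270 [  4.3 -12.9  14.8] 0.1089 [36 43 65]
348 272 [  3.9 -13.2  24.7] 0.099 [38 43 65]
348 274 [  4.9 -14.1  31.9] 0.0918 [30 31 33]
[341.6426678 270.6134546]
```

Both views agree: the shut finger ends about 26 mm higher than the stated tip length puts it. Its bottom edge measures about z = 0.128 against an expected 0.102, so it passed over the blue paddle untouched. I go back behind the paddle, lower part of the way and check.

```bash
python3 -m jog '[[-1,0,0,0,0,0,0],[-2,0,0,0,0,0,0],[-2.6,0,0,0,0,0,0],[-2.6,0,0.5,0,0,0,0],[-2.6,0,1,0,0,0,0],[-2.6,0,1.3,0,0,0,0],[-2.6,0,1.3,0,0,0,0]]'
cat > look.py <<'E'
import sys
from workcell import robot, viewer
from h import *
k=sys.argv[1];o=robot.observe();R=cv2.Rodrigues(o["tool_rot"])[0];print(o["t"],o["eef_pos"].round(4),o["force"].round(2))
for n in("wrist","scene"):
  d=viewer.read_camera(n);T=d["world_to_cam"];np.savez(f"pics/{n}{k}.npz",**d)
  vv,uu=np.mgrid[:480,:640];z=d["depth"];X=np.stack([(uu-d["K"][0,2])/d["K"][0,0]*z,(vv-d["K"][1,2])/d["K"][1,1]*z,z],-1)
  W=(X-T[:3,3])@T[:3,:3];P=(W-o["eef_pos"])@R*1000
  if n=="wrist":
    for r in range(240,300,3):print(r,P[r,311].round(1),W[r,311,2].round(4),d["color"][r,311])
    c=d["color"][130:330,220:420]
  else:
    c=d["color"][200:350,270:420]
  cv2.imwrite(f"pics/{n}{k}.png",cv2.resize(c[:,:,::-1],(600,600),interpolation=cv2.INTER_CUBIC))
E
python3 look.py 4
```

```text
t: 5.15
eef_pos: [0.5554, 0.1002, 0.1101]
tool_rot: [-3.058, -0.71, 0.001]
force: [-0.3, 0.2, -0.5]
grip_width: 0.008
5.15 [0.5554 0.1002 0.1101] [-0.27  0.22 -0.48]
240 [28.3 -3.8 -2. ] 0.1121 [32 52 90]
243 [27.7 -3.8 -4.8] 0.1149 [ 37  60 108]
246 [26.6 -3.7 -6.3] 0.1165 [ 39  65 117]
249 [25.1 -3.8 -6.4] 0.1165 [ 37  63 115]
252 [23.8 -3.7 -7.2] 0.1174 [ 37  62 114]
255 [21.9 -3.8 -6.2] 0.1163 [ 39  60 107]
258 [10.  -4.4 22.3] 0.0879 [31 32 32]
261 [ 7.1 -4.5 25.1] 0.0851 [30 29 30]
264 [ 4.3 -4.5 27.6] 0.0825 [32 30 30]
267 [ 0.3 -4.7 33. ] 0.0772 [ 50 105  62]
270 [-0.9 -4.6 30.8] 0.0793 [ 56 110  65]
273 [-2.5 -4.6 30. ] 0.0802 [ 49 107  60]
276 [-4.  -4.6 28.9] 0.0812 [ 52 108  63]
279 [ 9.3 -3.8 -6.9] 0.117 [41 66 44]
282 [  9.5  -3.8 -11. ] 0.1212 [45 44 40]
285 [  9.3  -3.7 -14.3] 0.1244 [43 43 41]
288 [  9.4  -3.6 -17.9] 0.128 [39 38 35]
291 [ 8.180e+01 -1.000e-01 -1.769e+02] 0.287 [34 35 32]
294 [  9.2  -3.5 -24.2] 0.1343 [38 39 35]
297 [  9.1  -3.4 -27.1] 0.1372 [37 37 35]
```

View pics/scene4.png

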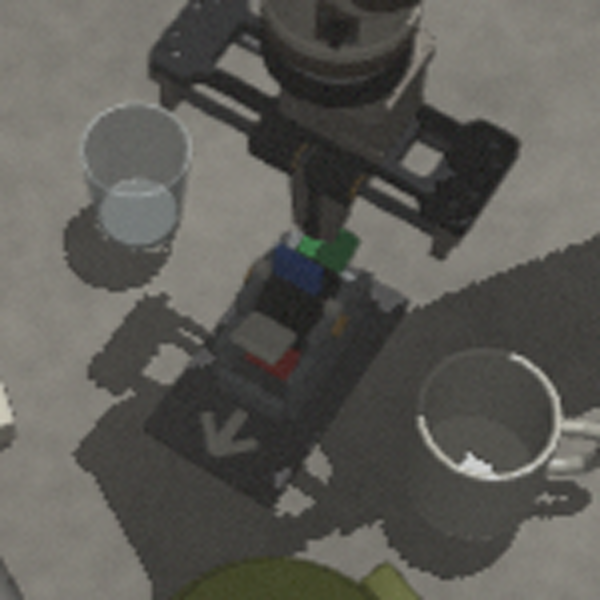

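View pics/wrist4.png

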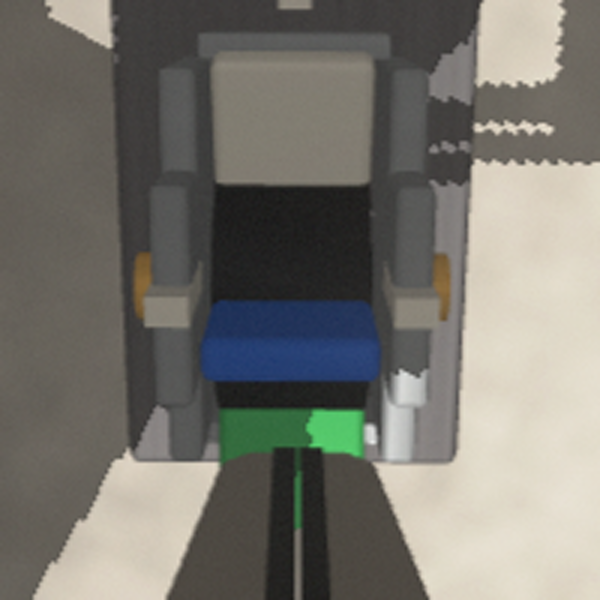

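```bash
python3 -m jog '[[0,-0.1,0.7,0,0,0,0],[0,-0.1,1.35,0,0,0,0],[0.5,-0.1,1.35,0,0,0,0],[1,-0.1,1.35,0,0,0,0],[1.5,-0.1,1.35,0,0,0,0],[2,-0.1,1.35,0,0,0,0],[2,-0.1,1.35,0,0,0,0]]'
python3 look.py 5
```

```text
t: 6.12
eef_pos: [0.5729, 0.1096, 0.097]
tool_rot: [-3.059, -0.711, 0.003]
force: [-3.5, -1.5, 1.5]
grip_width: 0.004
6.125 [0.5729 0.1096 0.097 ] [-3.45 -1.47  1.48]
240 [23.7 -4.2 13.3] 0.0837 [28 30 28]
243 [22.1 -4.2 12.8] 0.0842 [27 27 26]
246 [21.  -4.1 11.2] 0.0859 [28 29 28]
249 [19.7 -4.1  9.8] 0.0873 [28 26 27]
252 [18.  -4.1  9.7] 0.0873 [30 27 26]
255 [17.  -4.1  7.8] 0.0892 [31 30 30]
258 [15.3 -4.1  7.6] 0.0894 [32 31 30]
261 [14.2 -4.1  6.1] 0.0909 [30 35 48]
264 [17.1 -3.8 -6.1] 0.1031 [25 41 71]
267 [ 19.   -3.6 -15.3] 0.1123 [29 42 75]
270 [ 18.5  -3.6 -17.6] 0.1147 [ 32  55 102]
273 [ 17.3  -3.6 -18.5] 0.1155 [ 37  60 108]
276 [ 15.5  -3.6 -17.9] 0.1149 [ 36  58 107]
279 [ 13.6  -3.6 -16.9] 0.1139 [ 33  56 105]
282 [ 12.8  -3.6 -18.6] 0.1156 [30 51 95]
285 [  9.2  -3.7 -14.1] 0.1111 [37 36 33]
288 [  9.7  -3.6 -18.6] 0.1156 [31 29 30]
291 [  9.5  -3.6 -21.5] 0.1186 [28 25 26]
294 [  9.7  -3.5 -25.1] 0.1221 [29 30 30]
297 [  9.6  -3.4 -28. ] 0.1251 [31 29 30]
```

View pics/wrist5.png

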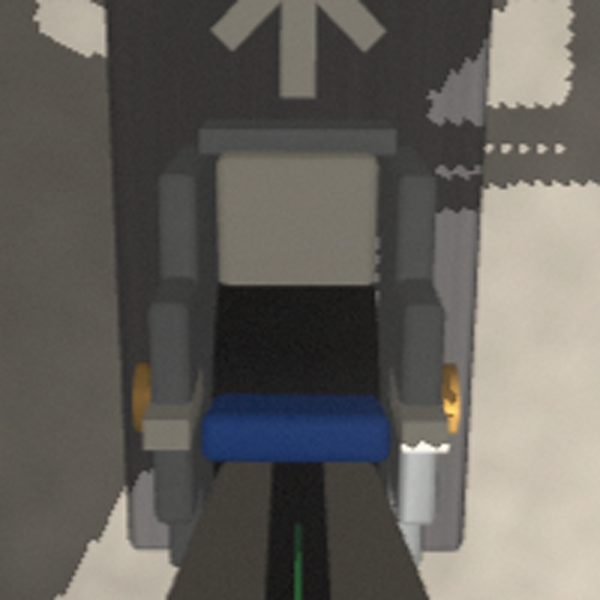

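Contact is made at about 3.5 N and the paddle is starting to tilt. I push through the click.

```bash
python3 -m jog '[[0.5,0,0,0,0,0,0],[1.0,0,0,0,0,0,0],[1.5,0,0,0,0,0,0],[2.0,0,0,0,0,0,0],[2.5,0,0,0,0,0,0],[2.8,0,0,0,0,0,0],[2.8,0,0,0,0,0,0]]'
python3 look.py 6
```

```text
t: 7.1
eef_pos: [0.5985, 0.1222, 0.0972]
tool_rot: [-3.059, -0.711, 0.001]
force: [-0.6, -0.4, 0.5]
grip_width: 0.004
7.1 [0.5985 0.1222 0.0972] [-0.58 -0.4   0.47]
240 [23.7 -4.2 13.3] 0.0839 [24 41 78]
243 [22.3 -4.2 12.2] 0.085 [19 40 82]
246 [20.8 -4.2 11.6] 0.0856 [23 45 85]
249 [18.8 -4.2 12.3] 0.0849 [19 40 81]
252 [17.2 -4.2 12.1] 0.0851 [23 42 83]
255 [15.  -4.2 13.5] 0.0837 [20 40 82]
258 [12.8 -4.3 14.6] 0.0826 [23 43 82]
261 [10.9 -4.3 14.8] 0.0824 [25 42 83]
264 [ 8.8 -4.3 15.6] 0.0816 [23 42 83]
267 [ 6.7 -4.3 16.4] 0.0808 [26 44 83]
270 [ 4.6 -4.4 17.2] 0.08 [26 46 85]
273 [ 2.5 -4.4 17.8] 0.0794 [23 44 82]
276 [-0.2 -4.4 19.8] 0.0774 [22 41 83]
279 [ 9.3 -3.9 -6.9] 0.1041 [21 19 21]
282 [  9.7  -3.8 -11.6] 0.1088 [28 27 26]
285 [  9.6  -3.7 -14.8] 0.1121 [27 27 25]
288 [  9.6  -3.6 -18.5] 0.1157 [22 24 22]
291 [  9.5  -3.6 -21.6] 0.1188 [16 15 14]
294 [  9.3  -3.5 -24.4] 0.1216 [25 20 22]
297 [ 10.1  -3.4 -29. ] 0.1262 [18 19 18]
```

View pics/wrist6.png

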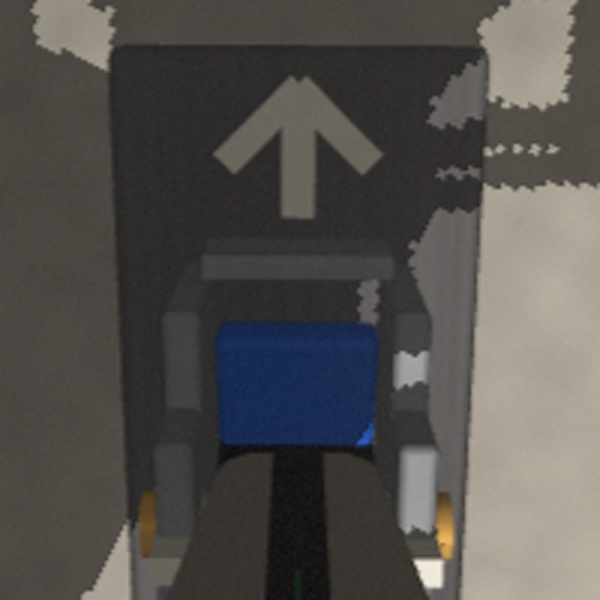

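View pics/scene6.png

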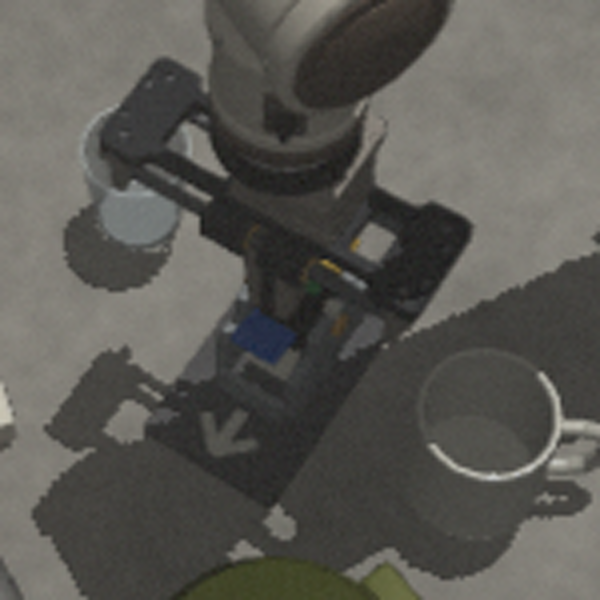

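The click went through: blue now lies forward and the force has dropped to about zero. I lift straight up, go back and check green.

```bash
python3 -m jog '[[0,0,-2,0,0,0,0],[0,0,-4,0,0,0,0],[0,0,-4.2,0,0,0,0],[-1.5,0,-4.2,0,0,0,0],[-3,0,-4.2,0,0,0,0],[-4.5,0,-4.2,0,0,0,0],[-5,0,-4.2,0,0,0,0],[-5,0,-4.2,0,0,0,0]]'
python3 look.py 7
```

```text
t: 8.2
eef_pos: [0.5534, 0.0999, 0.1392]
tool_rot: [-3.059, -0.71, 0.001]
force: [0.6, 1.7, -0.7]
grip_width: 0.007
8.2 [0.5534 0.0999 0.1392] [ 0.57  1.66 -0.73]
240 [11.9 -5.  51.7] 0.0875 [36 32 27]
243 [ 9.4 -5.1 53.3] 0.0859 [41 36 31]
246 [ 5.7 -5.2 58.2] 0.081 [39 34 27]
249 [ 2.6 -5.2 61.2] 0.0781 [144 117  47]
252 [ 0.9 -5.2 59.6] 0.0796 [150 121  49]
255 [-1.2 -5.2 59.5] 0.0797 [149 121  49]
258 [-3.3 -5.2 59.2] 0.08 [151 122  49]
261 [-4.9 -5.2 57.5] 0.0817 [149 120  48]
264 [-7.2 -5.2 57.8] 0.0814 [150 121  49]
267 [-9.1 -5.2 57.2] 0.082 [150 121  49]
270 [-10.5  -5.2  55. ] 0.0843 [149 122  49]
273 [-13.   -5.2  55.8] 0.0835 [235 198  74]
276 [-15.2  -5.2  55.6] 0.0836 [250 226  83]
279 [ 9.4 -3.9 -7.1] 0.1463 [165 133  54]
282 [  9.4  -3.8 -10.9] 0.1501 [53 46 40]
285 [  9.9  -3.7 -15.5] 0.1548 [50 44 38]
288 [  9.3  -3.7 -17.7] 0.157 [49 44 39]
291 [  9.5  -3.6 -21.6] 0.1608 [48 41 37]
294 [  9.7  -3.5 -25.1] 0.1643 [46 41 35]
297 [  9.8  -3.4 -28.5] 0.1678 [44 39 34]
```

View pics/wrist7.png

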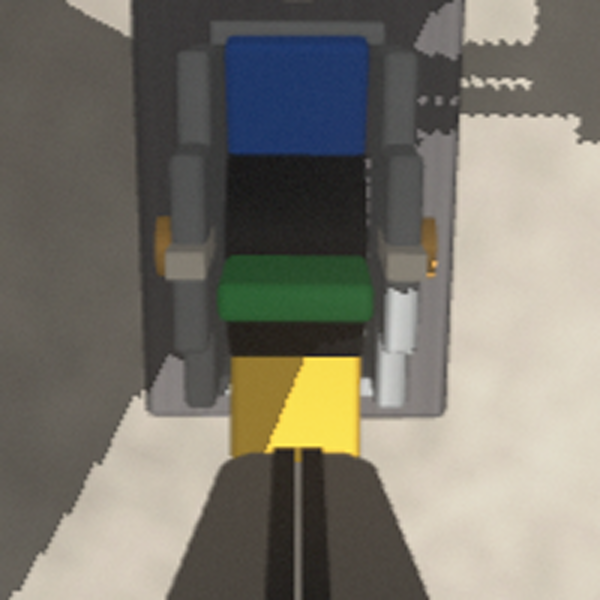

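View pics/scene7.png

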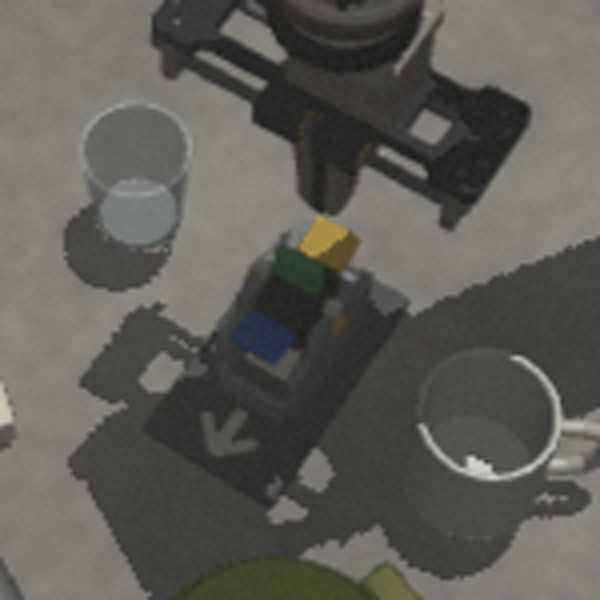

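Green stands upright and at rest, yellow is behind it, and the counter has not shifted. I repeat the same stroke for the last click, down first and then forward.

```bash
python3 -m jog '[[0,0,0,0,0,0,0],[0,0,2,0,0,0,0],[0,0,3.5,0,0,0,0],[0,0,4.2,0,0,0,0],[0,0,4.2,0,0,0,0],[0.7,0,4.2,0,0,0,0],[1.4,0,4.2,0,0,0,0],[2,0,4.2,0,0,0,0]]'
```

```text
t: 9.3
eef_pos: [0.5715, 0.1086, 0.0979]
tool_rot: [-3.059, -0.711, 0.004]
force: [-5.1, -3.0, 2.9]
grip_width: 0.006
```

```bash
python3 -m jog '[[0.5,0,0.1,0,0,0,0],[1.0,0,0.1,0,0,0,0],[1.5,0,0.1,0,0,0,0],[2.0,0,0.1,0,0,0,0],[2.5,0,0.1,0,0,0,0],[2.9,0,0.1,0,0,0,0],[2.9,0,0.1,0,0,0,0]]'
python3 look.py 8|head -1
```

```text
t: 10.18
eef_pos: [0.5981, 0.1216, 0.097]
tool_rot: [-3.059, -0.712, 0.003]
force: [-0.4, 0.2, -0.0]
grip_width: 0.005
10.175 [0.5981 0.1216 0.097 ] [-0.36  0.16 -0.  ]
```

View pics/wrist8.png

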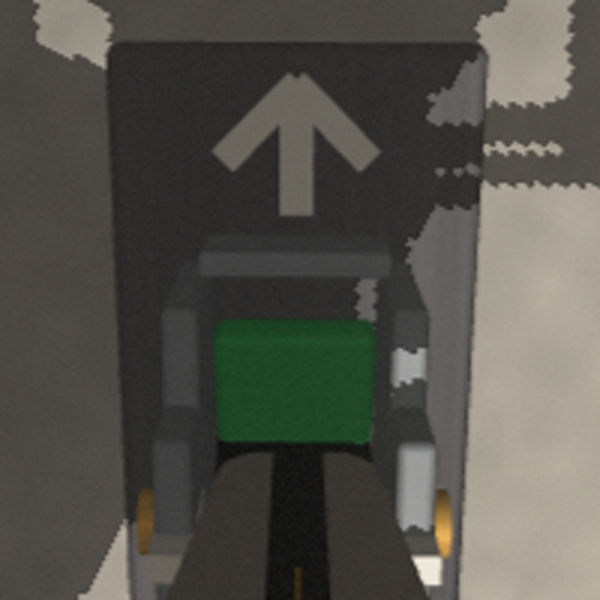

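Green has snapped forward. I lift straight up, then back off and check.

```bash
python3 -m jog '[[0,0,-2,0,0,0,0],[0,0,-4,0,0,0,0],[0,0,-6,0,0,0,0],[0,0,-8,0,0,0,0],[-3,0,-9,0,0,0,0],[-6,0,-9,0,0,0,0],[-8,0,-9,0,0,0,0],[-8,0,-9,0,0,0,0]]'
python3 look.py 9|head -1
python3 - <<'E'
from h import *
from workcell import viewer
t=viewer.read_camera("top");cv2.imwrite("pics/top9.png",t["color"][:,:,::-1]);a=cv2.imread("pics/scene0.png");b=np.load("pics/scene9.npz")["color"][:,:,::-1]
cv2.imwrite("pics/cmp.png",np.hstack([cv2.resize(x[180:420,220:540],(400,300)) for x in(a,b)]))
E
```

```text
t: 11.28
eef_pos: [0.5258, 0.0858, 0.1881]
tool_rot: [-3.06, -0.71, 0.002]
force: [-0.1, 0.1, -0.2]
grip_width: 0.004
11.275 [0.5258 0.0858 0.1881] [-0.13  0.09 -0.23]
```

View pics/wrist9.png

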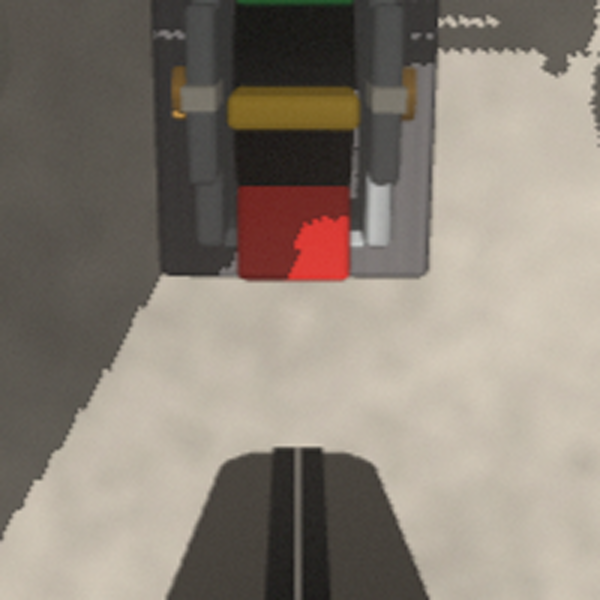

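View pics/cmp.png

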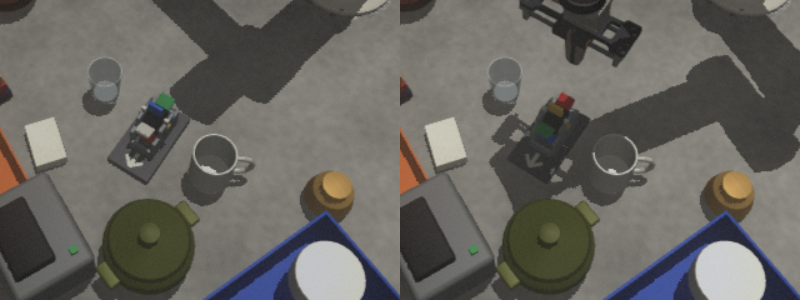

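Yellow stands upright between the pointers, with red behind it. The counter and the things around it are in the same places as in the first picture, and the arm is clear. I hand in.

```bash
python3 -c "
from workcell import workorder
print(workorder.sign_off())"
```

```text
the job is handed in; nothing more can be done
None
```

The wheel started on blue. I flicked it one click to green, let it rest there while I lifted, backed off and looked, then gave it the last click to yellow. I handed the job in at about 11.5 s.

**Last checks:** The wrist picture shows yellow upright between the pointers with red behind it. A before-and-after crop of the scene picture shows the counter, mug, tumbler, tag block, casserole and brass pot where they stood, judged by eye only. The brown bowl and wooden spoon were outside that crop. I took a last overhead picture but did not look at it, so I did not check those two at the end. The arm stood clear with forces near zero. The highest force I read while pushing was about 7 N.

**What disagreed:** Two camera views showed the shut fingertip ending about 5 mm behind the TCP, not 22 mm ahead of it as stated. My first pass therefore went over the blue paddle without touching it. I lowered the tool about 26 mm and both clicks then worked first time.

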